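Turn the picture panel round for the seedling show

TASK

The framed picture panel on the wooden sloped desk shows its plain plywood back. Slide it sideways along the ledge, past either end of the desk, until about a third of it sticks out and you can get a finger behind it; then pick it up by that end, turn it over and stand it centred on the empty black easel with its picture facing outwards (away from the robot) and the right way up. Leave the other panel, which is already on show, alone.

Things in the scene. Friction and masses are not known exactly. Their poses are not given: they have to be found in the camera images.
- panel_center (a point): Centre of the panel to turn over: rigid dark-framed board, 180 mm wide (own y), 130 high (own z, up), 16 thick (own x), 0.25 kg. Own x points out of its plain plywood back; the picture (green seedling, terracotta pot, white ground) is on the -x face. Starts upright on the desk's ledge, back outwards.
- desk_rest (a point): Panel-centre point when centred on the fixed pale-wood desk. Desk axes: z up, y along ledge, x the way the slope faces. Slope 68 deg from level: up it (-0.375,0,0.927), out of it (0.927,0,0.375). Backboard face 8 mm behind this point; 200 mm wide, ends open, tops a resting panel by 20. Ledge top 65 mm down the slope, 35 deep, square to the backboard, 200 wide, no lip; base no wider.
- easel_rest (a point): Panel-centre point when the panel stands centred on the fixed, empty black steel easel. Axes and 68 deg slope as for the desk. Backrest face 8 mm behind this point: two bars 14 mm wide, 42 mm either side of the middle, reaching 75 mm up from the ledge, so the panel's upper 55 mm is free behind. Ledge top 65 mm down the slope, 35 deep, 140 wide, no lip.
- shown_center (a point): Centre of a second panel of the same size, already on show picture outwards (blue leaves) on another black easel to the robot's left. To be left alone. Its x axis points out of its picture.
Not all that is in view belongs to the job. What is shaped like the part that bears panel_center but purple is not meant. What is shaped like the part that bears easel_rest but green is not meant.

How it is judged (in metres and radians):
On the way:
1. the panel, still standing on the desk's ledge, is slid sideways until its end sticks out past the desk by 30 mm or more ((y of panel_center in the frame of desk_rest above 0.04 m or y of panel_center in the frame of desk_rest below -0.04 m) and x of panel_center in the frame of desk_rest between -0.015 and 0.015 m and z of panel_center in the frame of desk_rest between -0.015 and 0.015 m), for 0.2 s.
At the end, for the whole second after the job is handed in: The panel stands on the easel's ledge and backrest, picture outwards and top edge up, its centre within 20 mm of the easel's point, in line with the easel within 10 degrees, and let go (distance between panel_center and easel_rest below 0.02 m and angle between panel_center's own x axis and vertical between 1.75 and 2.16 rad and angle between panel_center's own z axis and vertical below 0.6 rad and angle between the y axis of panel_center and the y axis of easel_rest, either way round below 0.175 rad); the robot touches nothing.
It fails at once if the other panel is disturbed (moved over 20 mm) (distance of shown_center from where it was at the start of the episode above 0.02 m).
It fails at once if the panel is dropped on the table (height (world z) of panel_center below 0.075 m).
It also fails if it takes over 64 s, if anything falls off the work surface, if the arm or the gripper's body presses on something with over 40 N, if the wrist force passes 120 N, or if a joint passes its speed limit or range.

ROBOT

A 7-joint arm with a two-finger parallel gripper is mounted at the origin on the work surface. World frame = base frame: x ahead of the robot, y to its left, z up, the work surface at z = 0. Lengths are in mm, angles in degrees, forces in N, time in s.
With the tool pointing down it reaches from about 400 to 850 mm from the base axis. Payload 10.4 kg.
Tool frame: the origin (TCP) lies at the very end of the fingers, on their centre line; the grasp point (between the pads) lies env.hold_point_z behind it (env.hold_point_z is the distance from the TCP to the grasp point, in mm); x points along the fingers, y is the direction in which the jaws open and shut, and the axes are right-handed (so a half turn about x gives the same grasp; the last joint's range is limited). The gripper opens to 87 mm and grips with 3 to 60 N. Pads are 19 mm wide; open, the fingers measure 117 mm over their backs; the gripper's body (75 mm by 190 mm) begins 51 mm behind the grasp point.
Start: joints at [64.71, 19.034, -3.707, 83.658, 1.238, 77.344, -5.071], TCP at [254.189, -570.999, 222.576] pointing down, gripper open.
Joint ranges: [-148.97, 148.97], [-28.65, 121.19], [-84.17, 76.75], [9.2, 138.47], [-72.65, 252.65], [3.7, 117.97], [-149.18, 149.18]. Speed limits (degrees/s): [127.2, 127.2, 159.86, 159.86, 180, 180, 180].

INTERFACE

Orientations are given as a 3x3 rotation matrix whose columns are the frame's x, y, z axes.
In Python, from station import env, eyes gives the robot as it stands.
- The arm moves only by the tool arm_command, never from a script. Its argument "rows" is a list that holds one entry, the list of rows, each a list of 7 numbers: the shift along the tool's x, y, z each as a share of 0.4 m, from -1 to 1, then the turn, a rotation vector about the tool's x, y, z each as a share of pi rad, from -1 to 1, then the opening, from 0 (shut) to 1 (fully open). In form: [[[x, y, z, wx, wy, wz, fingers], ...]]. A call has 1 to 8 rows; each row is the pose to reach, as a shift and turn from the pose commanded when the call began, along the tool's axes at that moment, turning the shorter way round; what a row does not reach only later rows make up. A row lasts 1/8 s, in which the tool goes at most 62.5 mm and 10.7 degrees, less where a joint would pass 70% of its speed; a pose out of reach is approached as far as the arm can. A call with a number of a shift or a turn outside -1 to 1 is refused whole. A call with a gripper value outside its range is refused whole. The fingers move at their own pace and stop on an object; "squeeze" is the grip in N (left out, the last holds). Time passes only in rows, so rows that repeat a pose let the fingers close. It gives the time, the measured TCP pose, the force and the opening at its end, in the units of the state.
- env.get_obs(): the state, without advancing time (a new reading comes with each control period).
- eyes.read_camera(name): name is "side" or "top" or "wrist"; returns a dict with "img" (420x560x3 uint8, red, green, blue), "fov_y" (degrees; the focal length in pixels is half the picture's height over the tangent of half this angle, whatever the lens; pixels are square), "cx", "cy" (the principal point, pixels), "R" (3x3) and "t" (3): a world point X has camera coordinates R X + t; the wrist camera has in their place "tool_from_camera" (4x4, takes a point from camera to tool coordinates, whose origin is the TCP and whose axes are the tool frame's). Camera axes: x right, y down, z forward; pixel columns grow to the right and rows downward; lengths in mm; the calibration is good to about 2 mm. A picture is of the moment at which its call begins: read the wrist's pose just before it. There is no depth.
- env.close_job(): hands the job in, once; it reports no verdict.
The state is a dict: "time": time; "joints": joint angles; "joint_vel": joint speeds; "joint_efforts": joint torques, N m; "ee_pos": TCP position; "orientation": TCP orientation; "ft_force": force on the tool from outside, world axes, zero at the start; "moment": the same for the moment, N m; "finger_gap": finger opening in mm.
Only numpy, scipy, OpenCV 4.12 (cv2) and the standard library are available. Lean on these libraries where they do the work, as an engineer would, in place of code of your own. Each camera call takes 0.05 s, during which the arm holds its last target. There are 200 camera calls.

## Working session

There is one attempt and no reset: what is moved stays moved. The work goes in short steps, Python scripts to look and compute and a tool call to move; the robot and the scene stay as the last step left them, time stands still between calls to the robot, and variables do not carry over. Pictures are saved under pics/ and viewed, about 8 in all and at most 12, crops included, and the job is handed in when it is done.

Besides the shell and the picture viewer there is one more tool, called after "Call:" as name(argument=value, ...), one argument or row to a line, values as JSON. arm_command: Moves the arm, as the interface text tells. Its arguments: {"type":"object","properties":{"rows":{"type":"array","items":{"type":"array","items":{"type":"array","items":{"type":"number","minimum":-1,"maximum":1}}}},"squeeze":{"type":"number"}},"required":["rows"]}

```bash
ls; mkdir -p pics
python3 - <<'E'
from station import env, eyes
import cv2,numpy as np
for n in ["side","top"]:
    c=eyes.read_camera(n); cv2.imwrite(f"pics/{n}0.png",c["img"][:,:,::-1]); print(n,c["fov_y"],c["cx"],c["cy"],np.round(c["R"],4).tolist(),np.round(c["t"],1).tolist())
    np.savez(f"{n}0.npz",**c)
o=env.get_obs();print(o,env.hold_point_z)
E
```

```text
pics
side 48.119411583252685 276.1635929037975 204.96284456094125 [[-0.953, -0.3025, -0.018], [-0.217, 0.7225, -0.6565], [0.2116, -0.6217, -0.7541]] [512.8, 83.3, 1467.9]
top 55.97496651007197 283.43966513079255 209.86054060673834 [[0.0064, -0.9999, -0.0086], [-0.9963, -0.0056, -0.0856], [0.0856, 0.0091, -0.9963]] [130.5, 502.5, 1381.9]
{'time': 0.1, 'joints': array([64.70907325, 19.06748388, -3.70578152, 83.70341475,  1.23598231,
       77.34520296, -5.07016542]), 'joint_vel': array([ 0.0007773 , -0.10562304,  0.0496186 , -0.21533904, -0.03055628,
       -0.02159158,  0.06609991]), 'joint_efforts': array([ 4.23851179e-04, -6.24545360e+01,  2.41092662e-02, -3.90720999e+01,
       -6.14078692e-02,  3.66218237e-02,  2.72304658e-05]), 'ee_pos': array([ 254.00913983, -570.64286453,  221.82442049]), 'orientation': array([[-5.81201639e-04,  4.06675128e-01, -9.13572659e-01],
       [ 1.19887995e-03, -9.13571873e-01, -4.06675541e-01],
       [-9.99999112e-01, -1.33162444e-03,  4.34148122e-05]]), 'ft_force': array([-0.03479235, -0.03487925, -0.16274935]), 'moment': array([-0.00257007,  0.02195099,  0.03831334]), 'finger_gap': 87.15255811817325} 18.700000000000003
```

View pics/side0.png

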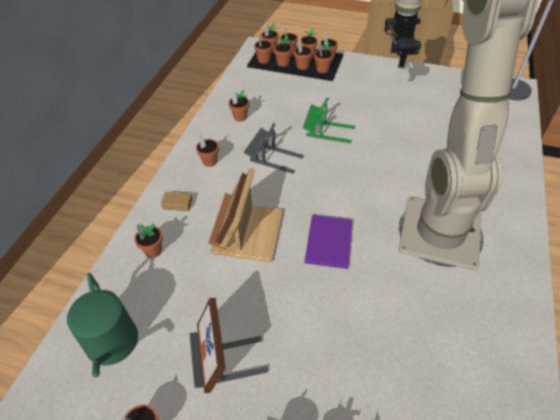

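View pics/top0.png

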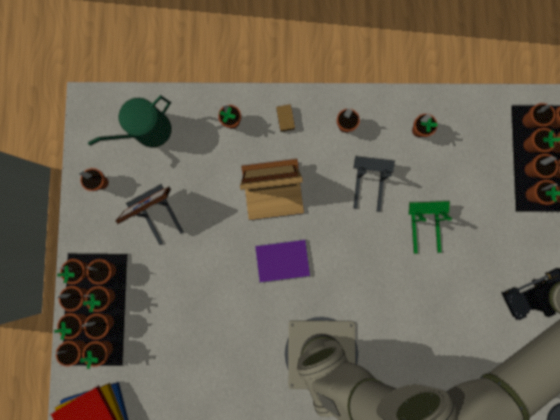

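The candidates, by pixel in the side view:
- **Panel to turn:** the brown-framed panel on the wooden desk at (232,210). It is the only one on a wooden desk. The purple sheet at (329,240) is the decoy.
- **Target easel:** the empty black easel at (270,150). The green one at (325,122) is the decoy.
- **Shown panel:** at (210,345), to be left alone.

I'll confirm these in enlarged crops.

Run:
```python
import cv2
a=cv2.imread("pics/side0.png")[90:265,190:365]; b=cv2.imread("pics/top0.png")[145:230,230:405]
a=cv2.resize(a,None,fx=3.4,fy=3.4,interpolation=3); cv2.imwrite("pics/sc.png",a)
b=cv2.resize(b,None,fx=4.5,fy=4.5,interpolation=3); cv2.imwrite("pics/tc.png",b)
```

```text
(no output)
```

View pics/sc.png

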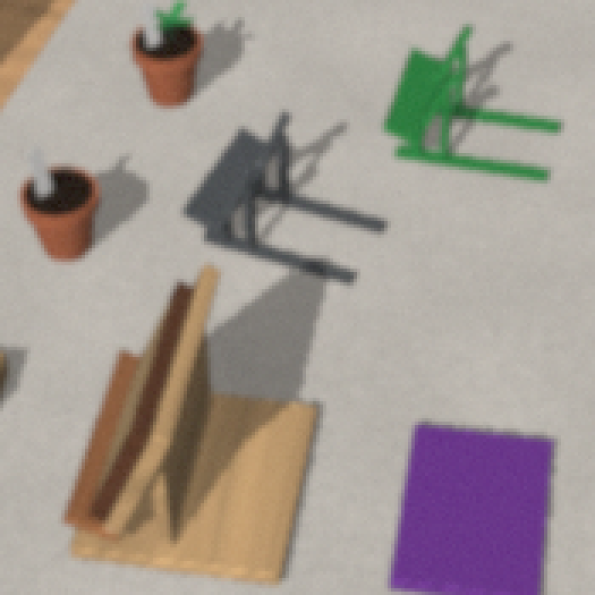

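View pics/tc.png

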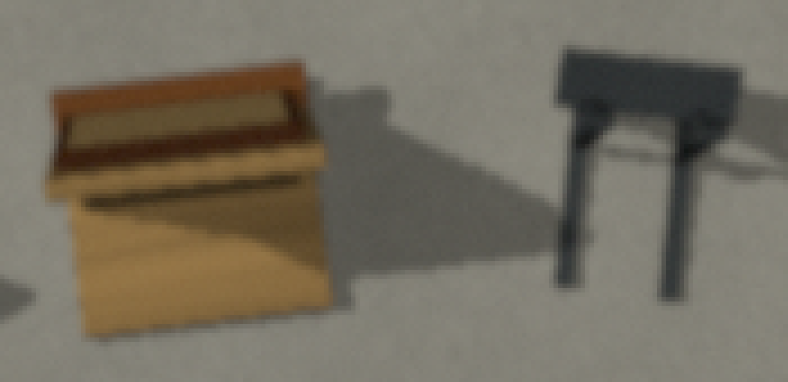

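```bash
cat > h.py <<'E'
import numpy as np
def cam(n,k=0):
    c=np.load(f"{n}{k}.npz"); return c
def ray(c,p):
    h=c["img"].shape[0]; f=h/2/np.tan(np.radians(float(c["fov_y"]))/2)
    d=c["R"].T@np.array([(p[0]-c["cx"])/f,(p[1]-c["cy"])/f,1.]); return -c["R"].T@c["t"], d/np.linalg.norm(d)
def tri(cs,ps):
    A=0;b=0
    R=[ray(c,p) for c,p in zip(cs,ps)]
    for o,d in R:
        P=np.eye(3)-np.outer(d,d);A=A+P;b=b+P@o
    X=np.linalg.solve(A,b); return X,[np.linalg.norm((np.eye(3)-np.outer(d,d))@(X-o)) for o,d in R][0]*2
def proj(c,X):
    h=c["img"].shape[0]; f=h/2/np.tan(np.radians(float(c["fov_y"]))/2); q=c["R"]@X+c["t"]; return q[:2]/q[2]*f+[c["cx"],c["cy"]]
E
python3 - <<'E'
from h import *
s,t=cam("side"),cam("top")
print(ray(s,(0,0))[0],ray(t,(0,0))[0])
S=lambda x,y:(190+(x-1.2)/3.4,90+(y-1.2)/3.4)
T=lambda x,y:(230+(x-1.8)/4.5,145+(y-1.8)/4.5)
L={"bb rear R":((217,270),(326,163)),"bb rear L":((122,533),(50,198)),
"dledge R":((122,350),(305,62)),"dledge L":((68,522),(52,93)),
"base back R":((320,403),(332,305)),"base back L":((281,582),(85,336)),
"eledge R":((243,130),(742,70)),"eledge L":((183,212),(565,50)),
"eleg R":((385,226),(672,300)),"eleg L":((355,278),(567,287))}
for k,(a,b) in L.items():
    X,e=tri([s,t],[S(*a),T(*b)]); print(k,X.round(0),round(e,1))
E
```

```text
[ 196.11664445 1007.52710327 1170.88264731] [ 381.59024703  120.80435906 1420.95190802]
bb rear R [582.  74. 180.] 1.6
bb rear L [585. 286.  63.] 28.7
dledge R [681.  86.  57.] 1.0
dledge L [655. 283.  49.] 2.0
base back R [493.  62.  17.] 1.4
base back L [468. 259.   3.] 0.8
eledge R [ 676. -254.   55.] 0.1
eledge L [ 693. -117.   51.] 2.9
eleg R [ 502. -210.   -1.] 2.5
eleg L [ 511. -126.   -2.] 1.5
```

The crops confirm it. The brown-framed plywood panel leans on the tan desk, side crop (140,430) and top crop (180,130). The empty black easel is beside it, side crop (270,190) and top crop (650,85).

Ledge width measured 199 mm on the desk (200 given) and 138 mm on the easel (140 given). I put desk_rest at about (619,178,103) with yaw 7.5°, and easel_rest at about (636,-180,103) with yaw -7°.

Next: move to the panel's right end with the fingers closed and push it toward +y.

```bash
cat >> h.py <<'E'
from scipy.spatial.transform import Rotation as Ro
D=np.array([619,178,103.]);DY=7.5; E_=np.array([635.5,-179.5,103.]);EY=-6.8
def fr(yaw):
    c,s=np.cos(np.radians(yaw)),np.sin(np.radians(yaw)); return np.array([[c,-s,0],[s,c,0],[0,0,1]])
SL=np.array([[.927,0,-.375],[0,1,0],[.375,0,.927]]) # cols: n, y, u
def row(pos,R):
    from station import env
    o=env.get_obs(); R0=np.array(o["orientation"]); p=np.array(o["ee_pos"])
    sh=R0.T@(np.array(pos)-p)/400; w=Ro.from_matrix(R0.T@R).as_rotvec()/np.pi
    print("t",round(o["time"],2),"p",p.round(1),"j",np.round(o["joints"],1),"f",np.round(o["ft_force"],1),"gap",round(o["finger_gap"],1))
    print("row",sh.round(4).tolist(),w.round(4).tolist()); return sh,w
def mk(x,y): return np.column_stack([x,y,np.cross(x,y)])
E
python3 - <<'E'
from h import *
F=fr(DY); x=-F@np.array([.174,0,.985]);x/=np.linalg.norm(x)
R=mk(x,-F[:,1])
row([500,-250,330],R); row([644,55,260],R); row([644,65,105],R)
E
```

```text
t 0.1 p [ 254.  -570.6  221.8] j [64.7 19.1 -3.7 83.7  1.2 77.3 -5.1] f [-0.  -0.  -0.2] gap 87.2
row [-0.2698, -0.4826, -0.8878] [0.0914, -0.0552, -0.0076]
t 0.1 p [ 254.  -570.6  221.8] j [64.7 19.1 -3.7 83.7  1.2 77.3 -5.1] f [-0.  -0.  -0.2] gap 87.2
row [-0.0941, -1.0326, -1.5268] [0.0914, -0.0552, -0.0076]
t 0.1 p [ 254.  -570.6  221.8] j [64.7 19.1 -3.7 83.7  1.2 77.3 -5.1] f [-0.  -0.  -0.2] gap 87.2
row [0.2934, -1.0549, -1.537] [0.0914, -0.0552, -0.0076]
```

Call:
arm_command(
  rows=[
    [[-0.27,-0.1,-0.15,0.03,-0.02,0,0],[-0.27,-0.25,-0.45,0.06,-0.04,0,0],[-0.27,-0.48,-0.89,0.0914,-0.0552,-0.0076,0],[-0.27,-0.48,-0.89,0.0914,-0.0552,-0.0076,0],[-0.27,-0.48,-0.89,0.0914,-0.0552,-0.0076,0],[-0.27,-0.48,-0.89,0.0914,-0.0552,-0.0076,0],[-0.27,-0.48,-0.89,0.0914,-0.0552,-0.0076,0],[-0.27,-0.48,-0.89,0.0914,-0.0552,-0.0076,0]],
  ],
)

```text
time: 1.1
ee_pos: [504.3, -245.3, 330.3]
orientation: [[-0.171, 0.14, -0.975], [-0.023, -0.99, -0.138], [-0.985, -0.001, 0.172]]
ft_force: [-0.3, -1.8, -0.4]
finger_gap: 14.8
```

Run:
```python
from h import *
F=fr(DY); x=-F@np.array([.174,0,.985]);x/=np.linalg.norm(x)
R=mk(x,-F[:,1])
row([644,55,260],R); row([644,65,105],R)
```

```text
t 1.1 p [ 504.3 -245.3  330.3] j [ 30.8  16.5 -15.9  75.2   8.4  98.  -66.3] f [-0.3 -1.8 -0.4] gap 14.8
row [0.0964, -0.6945, -0.4742] [0.0029, -0.0005, -0.0001]
t 1.1 p [ 504.3 -245.3  330.3] j [ 30.8  16.5 -15.9  75.2   8.4  98.  -66.3] f [-0.3 -1.8 -0.4] gap 14.8
row [0.4775, -0.7188, -0.5445] [0.0029, -0.0005, -0.0001]
```

Call:
arm_command(
  rows=[
    [[0.1,-0.3,-0.2,0,0,0,0],[0.1,-0.67,-0.47,0,0,0,0],[0.1,-0.67,-0.47,0,0,0,0],[0.1,-0.67,-0.47,0,0,0,0],[0.1,-0.67,-0.47,0,0,0,0],[0.1,-0.67,-0.47,0,0,0,0],[0.1,-0.67,-0.47,0,0,0,0]],
  ],
)

```text
time: 1.98
ee_pos: [642.9, 38.5, 257.2]
orientation: [[-0.173, 0.132, -0.976], [-0.024, -0.991, -0.13], [-0.985, 0.001, 0.175]]
ft_force: [0.5, 0.1, 0.0]
finger_gap: 0.9
```

Run:
```python
from h import *
from station import eyes
import cv2
F=fr(DY); x=-F@np.array([.174,0,.985]);x/=np.linalg.norm(x)
R=mk(x,-F[:,1])
row([644,65,105],R)
p=D+F@SL@np.array([8,-105+100,2.]); print(p); row(p,R)
t=eyes.read_camera("wrist"); np.savez("wrist1.npz",**t); cv2.imwrite("pics/w1.png",t["img"][:,:,::-1]); print(t["tool_from_camera"].round(3).tolist(),t["fov_y"],t["cx"],t["cy"])
```

```text
t 1.98 p [642.9  38.5 257.2] j [  6.9  30.7 -23.   65.6  10.5  95.8 -96.5] f [0.5 0.1 0. ] gap 0.9
row [0.3726, -0.0658, -0.0779] [0.0004, 0.0004, -0.0005]
[626.26160241 173.91286329 107.854     ]
t 1.98 p [642.9  38.5 257.2] j [  6.9  30.7 -23.   65.6  10.5  95.8 -96.5] f [0.5 0.1 0. ] gap 0.9
row [0.3666, -0.3416, -0.0687] [0.0004, 0.0004, -0.0005]
[[0.0, -0.272, 0.962, -162.329], [1.0, -0.001, -0.001, -0.417], [0.002, 0.962, 0.272, -74.326], [0.0, 0.0, 0.0, 1.0]] 69.40641184217121 277.5293734832473 212.20090654657523
```

View pics/w1.png

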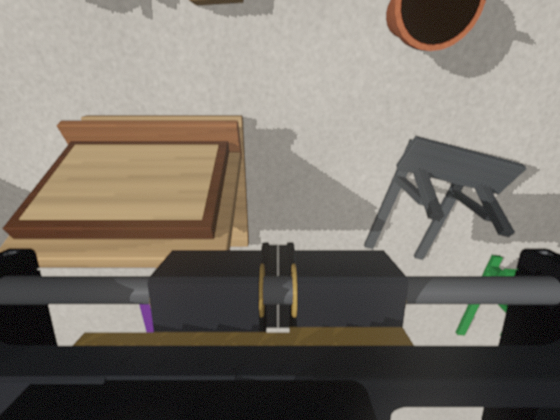

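```bash
cat >> h.py <<'E'
def wcam(c,o):
    T=c["tool_from_camera"]; R=np.array(o["orientation"]); p=np.array(o["ee_pos"])
    Rw=R@T[:3,:3]; pw=R@T[:3,3]+p
    return dict(img=c["img"],fov_y=c["fov_y"],cx=c["cx"],cy=c["cy"],R=Rw.T,t=-Rw.T@pw)
E
python3 - <<'E'
from h import *
from station import env
c=wcam(np.load("wrist1.npz"),env.get_obs())
G=fr(DY)@SL
for q in [(8,-90,-65),(8,-90,65),(8,90,65),(8,90,-65),(27,-100,-65),(27,100,-65)]: print(q,proj(c,D+G@np.array(q,float)).round(0))
G=fr(EY)@SL
for q in [(27,-70,-65),(27,70,-65),(-8,-49,10),(-8,49,10)]: print("E",q,proj(c,E_+G@np.array(q,float)).round(0))
E
```

```text
(8, -90, -65) [232. 137.]
(8, -90, 65) [218. 221.]
(8, 90, 65) [ 14. 222.]
(8, 90, -65) [ 79. 137.]
(27, -100, -65) [239. 122.]
(27, 100, -65) [ 61. 123.]
E (27, -70, -65) [522. 164.]
E (27, 70, -65) [415. 135.]
E (-8, -49, 10) [511. 225.]
E (-8, 49, 10) [430. 206.]
```

The projected panel and easel corners match the wrist view within a few pixels: panel edge at (232,137), easel ledge corners at (415,135) and (522,164). Next I lower beside the panel, then push.

Call:
arm_command(
  rows=[
    [[0.15,-0.03,-0.069,0,0,0,0],[0.3,-0.03,-0.069,0,0,0,0],[0.367,-0.03,-0.069,0,0,0,0],[0.367,-0.03,-0.069,0,0,0,0],[0.367,-0.05,-0.069,0,0,0,0],[0.367,-0.08,-0.069,0,0,0,0],[0.367,-0.11,-0.069,0,0,0,0],[0.367,-0.13,-0.069,0,0,0,0]],
  ],
)

```text
time: 3.02
ee_pos: [638.4, 89.7, 109.8]
orientation: [[-0.17, 0.131, -0.977], [-0.026, -0.991, -0.129], [-0.985, 0.003, 0.172]]
ft_force: [0.1, -7.9, 6.1]
finger_gap: 0.1
```

Run:
```python
from h import *
from station import eyes
import cv2
F=fr(DY); x=-F@np.array([.174,0,.985]);x/=np.linalg.norm(x)
R=mk(x,-F[:,1])
row(D+F@SL@np.array([8,-23,2.]),R)
t=eyes.read_camera("wrist"); np.savez("wrist2.npz",**t); cv2.imwrite("pics/w2.png",t["img"][:,:,::-1])
```

```text
t 3.02 p [638.4  89.7 109.8] j [   3.9   35.5  -23.5   76.6   12.1   80.5 -102.3] f [ 0.1 -7.9  6.1] gap 0.1
row [0.0046, -0.1677, 0.0017] [0.0, -0.0005, -0.001]
```

View pics/w2.png

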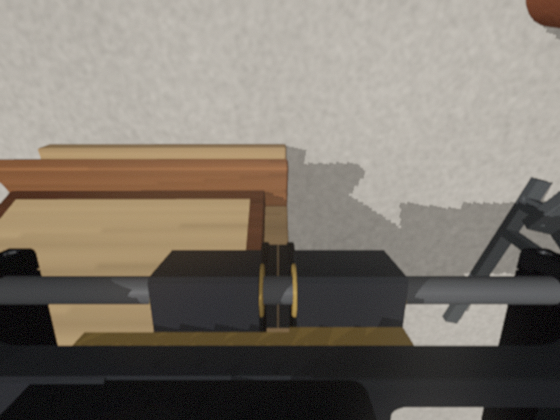

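The fingers touch the panel's edge at about (265,250), and the panel is about 15 mm along. Continuing the push.

Call:
arm_command(
  rows=[
    [[0.0,-0.02,0,0,0,0,0],[0.0,-0.045,0,0,0,0,0],[0.0,-0.07,0,0,0,0,0],[0.0,-0.095,0,0,0,0,0],[0.0,-0.12,0,0,0,0,0],[0.0,-0.145,0,0,0,0,0],[0.0,-0.168,0,0,0,0,0],[0.0,-0.168,0,0,0,0,0]],
  ],
)

```text
time: 4.08
ee_pos: [629.4, 156.6, 109.2]
orientation: [[-0.171, 0.131, -0.977], [-0.024, -0.991, -0.129], [-0.985, 0.002, 0.173]]
ft_force: [1.1, -1.7, 1.3]
finger_gap: 0.5
```

Run:
```python
from h import *
from station import eyes
import cv2
F=fr(DY); x=-F@np.array([.174,0,.985]);x/=np.linalg.norm(x)
R=mk(x,-F[:,1])
row(D+F@SL@np.array([8,-23,2.]),R)
L=[]
for n in ["wrist","top"]:
    t=eyes.read_camera(n); np.savez(n+"3.npz",**t); L.append(t["img"][:,:,::-1])
b=cv2.resize(L[1][130:250,170:330],None,fx=3.5,fy=3.5,interpolation=3)
cv2.imwrite("pics/w3.png",b)
```

```text
t 4.08 p [629.4 156.6 109.2] j [  -0.9   36.2  -24.5   75.9   11.9   80.6 -107.8] f [ 1.1 -1.7  1.3] gap 0.5
row [0.0036, 0.001, 0.0016] [0.0, -0.0004, -0.0006]
```

View pics/w3.png

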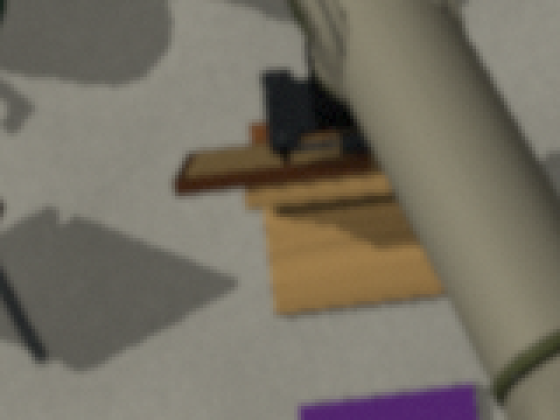

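The panel's left end sticks out past the desk by about 67 mm: crop x=177 to 250, and the panel still lies against the backboard. Next I fit a simple arm model to the poses logged so far, to choose the grip orientation that keeps joint 7 in range for the flip.

```bash
cat > kin.py <<'E'
from h import *
import itertools
from scipy.optimize import least_squares
P=[([64.709,19.067,-3.706,83.703,1.236,77.345,-5.070],[254.0,-570.6,221.8],[[-.00058,.40668,-.91357],[.0012,-.91357,-.40668],[-1,-.00133,0]]),
([30.8,16.5,-15.9,75.2,8.4,98.0,-66.3],[504.3,-245.3,330.3],[[-0.171,0.14,-0.975],[-0.023,-0.99,-0.138],[-0.985,-0.001,0.172]]),
([6.9,30.7,-23,65.6,10.5,95.8,-96.5],[642.9,38.5,257.2],[[-0.173,0.132,-0.976],[-0.024,-0.991,-0.13],[-0.985,0.001,0.175]]),
([3.9,35.5,-23.5,76.6,12.1,80.5,-102.3],[638.4,89.7,109.8],[[-0.17,0.131,-0.977],[-0.026,-0.991,-0.129],[-0.985,0.003,0.172]]),
([-.9,36.2,-24.5,75.9,11.9,80.6,-107.8],[629.4,156.6,109.2],[[-0.171,0.131,-0.977],[-0.024,-0.991,-0.129],[-0.985,0.002,0.173]])]
AX="zyzyzyz"
def chain(j,s):
    R=np.eye(3);out=[]
    for a,q,k in zip(AX,j,s):
        R=R@Ro.from_euler(a,k*q,degrees=True).as_matrix(); out.append(R)
    return out
def rows_(j,s):
    # position = h*z + R2*(ox,0,L1) + R4*(ox2,0,L2) + R6*(a,0,0)+R7*L3
    C=chain(j,s); return np.column_stack([[0,0,1],C[1][:,0],C[1][:,2],C[3][:,0],C[3][:,2],C[5][:,0],C[6][:,2]])
def fit():
    best=None
    for s in itertools.product([1,-1],repeat=7):
        if s[1]!=1: continue
        M=[chain(j,s)[-1].T@np.array(R) for j,p,R in P]
        T=Ro.from_matrix(M).mean(); e=max(Ro.from_matrix(T.as_matrix().T@m).magnitude() for m in M)
        if best is None or e<best[0]: best=(e,s,T.as_matrix())
    e,s,T=best
    A=np.vstack([rows_(j,s) for j,p,R in P]); b=np.concatenate([p for j,p,R in P])
    x=np.linalg.lstsq(A,b,rcond=1e-4)[0]
    return s,T,x,np.degrees(e),np.abs(A@x-b).max()
S,T7,X7,ea,ep=fit()
def fk(j): return rows_(j,S)@X7, chain(j,S)[-1]@T7
lo=np.array([-148.97,-28.65,-84.17,9.2,-72.65,3.7,-149.18]);hi=np.array([148.97,121.19,76.75,138.47,252.65,117.97,149.18])
def ik(p,R,q0,w=.02):
    def f(q):
        a,B=fk(q); return np.r_[(a-p)/10,Ro.from_matrix(B.T@R).as_rotvec()*20,w*(q-q0)/10]
    r=least_squares(f,np.clip(q0,lo+.1,hi-.1),bounds=(lo,hi)); a,B=fk(r.x)
    return r.x,np.linalg.norm(a-p),np.degrees(Ro.from_matrix(B.T@R).magnitude())
def grasp(O,yaw,y,u,beta,sgn,n=0):
    """tool pose: TCP at (n,y,u) in slope frame; tool x=-u tilted by beta toward +y; jaw y=sgn*n"""
    G=fr(yaw)@SL; b=np.radians(beta); x=G@np.array([0,np.sin(b),-np.cos(b)]); return O+G@np.array([n,y,u],float),mk(x,sgn*G[:,0])
E
python3 - <<'E'
from kin import *
print(S,T7.round(2).tolist(),X7.round(1),ea,ep)
for b in [0,15,30]:
  for sg in (1,-1):
    for nm,O,Y,y,bb,sgn in [("desk",D,DY,138,-b,sg),("easel",E_,EY,-58,b,-sg)]:
      p,R=grasp(O,Y,y,25,bb,sgn); out=[]
      for j70 in (0,130,-130):
        q,e1,e2=ik(p,R,np.array([-10 if nm=="desk" else 20,35,-20,80,10,60,j70.__float__()])); out.append((e1.round(1),e2.round(1),q.round(0).astype(int).tolist()))
      print(b,sg,nm,min(out,key=lambda o:o[0]+o[1]))
E
```

```text
(-1, 1, -1, 1, -1, 1, -1) [[0.0, -1.0, -0.0], [0.0, 0.0, -1.0], [1.0, 0.0, 0.0]] [278.8 107.4 491.3  -2.2 427.3  50.7 385.7] 0.07356500751884992 35.78218159563244
0 1 desk (np.float64(0.0), np.float64(0.0), [-31, 14, -6, 109, 19, 39, -42])
0 1 easel (np.float64(0.0), np.float64(0.0), [68, 34, -79, 104, 48, 54, 147])
0 -1 desk (np.float64(0.0), np.float64(0.0), [1, 24, -58, 106, 47, 53, 109])
0 -1 easel (np.float64(0.0), np.float64(0.0), [41, 14, -25, 110, 3, 36, 10])
15 1 desk (np.float64(0.0), np.float64(0.0), [-42, 21, -2, 101, 33, 54, -58])
15 1 easel (np.float64(0.0), np.float64(0.0), [48, 20, -18, 104, -23, 46, -138])
15 -1 desk (np.float64(0.0), np.float64(0.0), [-17, 28, -44, 99, 50, 68, 104])
15 -1 easel (np.float64(0.0), np.float64(0.0), [60, 23, -41, 102, -8, 44, 26])
30 1 desk (np.float64(0.0), np.float64(0.0), [-50, 31, 2, 91, 38, 69, -64])
30 1 easel (np.float64(0.0), np.float64(0.0), [57, 30, -25, 95, -29, 58, -130])
30 -1 desk (np.float64(0.0), np.float64(0.0), [-30, 35, -34, 90, 53, 82, 102])
30 -1 easel (np.float64(0.0), np.float64(0.0), [69, 36, -48, 92, -12, 55, 34])
```

The flip is feasible. I'll grip with jaw direction = -n at the desk (joint 7 about +110) and end with joint 7 about +20 at the easel, with the gripper leaning 15–20° outward. First lift clear and unwind the wrist.

Call:
arm_command(
  rows=[
    [[0,0.03,0,0,0,0,0],[-0.15,0.04,0,0,0,0,0],[-0.3,0.04,0,0,0,0,0.5],[-0.45,0.04,0,-0.06,0,0,1],[-0.5,0.04,0,-0.12,0,0,1],[-0.5,0,0,-0.18,0,0,1],[-0.5,-0.1,0,-0.24,0,0,1],[-0.5,-0.2,0,-0.3,0,0,1]],
  ],
)

```text
time: 5.18
ee_pos: [653.2, 240.3, 305.3]
orientation: [[-0.172, 0.867, -0.468], [-0.024, -0.479, -0.878], [-0.985, -0.14, 0.103]]
ft_force: [-0.0, -0.9, -0.6]
finger_gap: 52.7
```

Call:
arm_command(
  rows=[
    [[0,0,0,-0.06,0,0,1],[0,0,0,-0.12,0,0,1],[0,0,0,-0.18,0,0,1],[0,0,0,-0.24,0,0,1],[0,0,0,-0.3,0,0,1],[0,0,0,-0.36,0,0,1],[0,0,0,-0.42,0,0,1],[0,0,0,-0.48,0,0,1]],
  ],
)

```text
time: 6.18
ee_pos: [653.3, 239.6, 305.2]
orientation: [[-0.172, 0.528, 0.832], [-0.024, 0.842, -0.539], [-0.985, -0.113, -0.133]]
ft_force: [0.1, -0.4, 0.3]
finger_gap: 87.3
```

Run:
```python
from kin import *
p,R=grasp(D,DY,128,26,-20,-1)
row(p-R[:,0]*100,R)
```

```text
t 6.17 p [653.3 239.6 305.2] j [ -1.3  42.7 -47.8  47.9  25.8 107.8  21.2] f [ 0.1 -0.4  0.3] gap 87.3
row [0.2614, 0.0902, -0.3038] [-0.6612, -0.139, -0.2096]
```

Call:
arm_command(
  rows=[
    [[0.0,0,0,-0.06,0,0,1],[0.0,0,-0.1,-0.12,-0.025,-0.04,1],[0.0,0,-0.2,-0.18,-0.04,-0.06,1],[0.0,0.09,-0.3,-0.24,-0.05,-0.08,1],[0.1,0.09,-0.304,-0.3,-0.063,-0.095,1],[0.1,0.09,-0.304,-0.36,-0.075,-0.114,1],[0.1,0.09,-0.304,-0.42,-0.088,-0.133,1],[0.1,0.09,-0.304,-0.48,-0.1,-0.152,1]],
  ],
)

```text
time: 7.18
ee_pos: [564.8, 335.3, 277.6]
orientation: [[0.149, -0.744, 0.652], [-0.373, 0.568, 0.734], [-0.916, -0.353, -0.193]]
ft_force: [0.2, 0.0, 0.1]
finger_gap: 86.9
```

Run:
```python
from kin import *
p,R=grasp(D,DY,128,26,-20,-1)
row(p-R[:,0]*100,R)
```

```text
t 7.17 p [564.8 335.3 277.6] j [-12.8  37.6 -56.5  67.3  48.8 105.1  79.8] f [0.2 0.  0.1] gap 86.9
row [0.1429, 0.074, 0.0074] [-0.2207, -0.0476, -0.0705]
```

Call:
arm_command(
  rows=[
    [[0.05,0.074,0.007,-0.06,-0.013,-0.019,1],[0.1,0.074,0.007,-0.12,-0.026,-0.038,1],[0.143,0.074,0.007,-0.18,-0.039,-0.057,1],[0.143,0.074,0.007,-0.2207,-0.0476,-0.0705,1],[0.143,0.074,0.007,-0.2207,-0.0476,-0.0705,1],[0.143,0.074,0.007,-0.2207,-0.0476,-0.0705,1]],
  ],
)

```text
time: 7.92
ee_pos: [553.5, 333.0, 214.9]
orientation: [[0.392, -0.92, 0.015], [-0.295, -0.11, 0.949], [-0.871, -0.377, -0.314]]
ft_force: [0.0, -0.3, -0.0]
finger_gap: 87.4
```

Run:
```python
from kin import *
from station import eyes,env
import cv2
p,R=grasp(D,DY,128,26,-20,-1)
row(p,R)
o=env.get_obs();c=eyes.read_camera("wrist");w=wcam(c,o);im=c["img"][:,:,::-1].copy()
G=fr(DY)@SL
for q in [(8,170,65),(-8,170,65),(8,170,-65),(-8,100,85)]:
    u=proj(w,D+G@np.array(q,float)); print(q,u.round(0)); cv2.circle(im,tuple(int(v) for v in u),3,(255,0,255),1)
cv2.imwrite("pics/w4.png",im)
np.savez("w4.npz",**{k:v for k,v in w.items()})
```

```text
t 7.92 p [553.5 333.  214.9] j [ -3.7  32.2 -64.2  88.8  57.3  87.6 108.4] f [ 0.  -0.3 -0. ] gap 87.4
row [0.2513, 0.0008, 0.0007] [-0.0035, -0.0004, -0.0006]
(8, 170, 65) [268. 264.]
(-8, 170, 65) [289. 263.]
(8, 170, -65) [272. 253.]
(-8, 100, 85) [289. 167.]
```

View pics/w4.png

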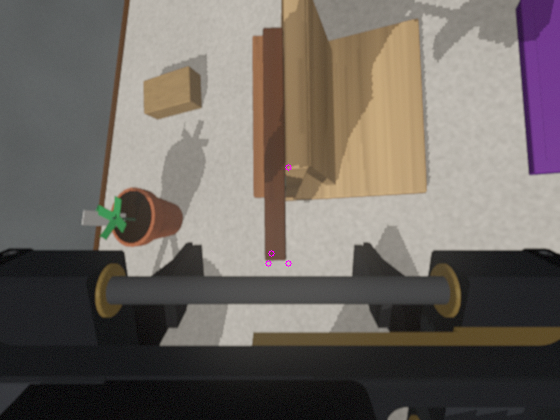

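The open jaws straddle the panel's free end: end at (265–286,260), within about 3 px of prediction, so the shift is about 78 mm. Advance and grip.

Call:
arm_command(
  rows=[
    [[0.1,-0.003,0,0,0,0,1],[0.2,-0.003,0,0,0,0,1],[0.25,-0.003,0,0,0,0,1],[0.25,-0.003,0,0,0,0,1],[0.25,-0.003,0,0,0,0,0],[0.25,-0.003,0,0,0,0,0],[0.25,-0.003,0,0,0,0,0],[0.25,-0.003,0,0,0,0,0]],
  ],
  squeeze=50,
)

```text
time: 8.98
ee_pos: [593.4, 304.5, 128.4]
orientation: [[0.394, -0.919, 0.011], [-0.293, -0.115, 0.949], [-0.871, -0.377, -0.315]]
ft_force: [-0.1, -0.4, 0.2]
finger_gap: 55.1
```

Call:
arm_command(
  rows=[
    [[0,0,0,0,0,0,0],[0,0,0,0,0,0,0],[0,0,0,0,0,0,0],[0,0,0,0,0,0,0]],
  ],
)

```text
time: 9.48
ee_pos: [594.4, 304.6, 128.5]
orientation: [[0.395, -0.919, 0.011], [-0.293, -0.115, 0.949], [-0.871, -0.378, -0.314]]
ft_force: [12.6, -0.1, -0.6]
finger_gap: 15.8
```

Run:
```python
from kin import *
p,R=grasp(D,DY,128,26,-20,-1)
row(p+[0,0,150],R)
```

```text
t 9.47 p [594.4 304.6 128.5] j [ -2.1  37.6 -60.1  92.6  62.9  80.1 106.5] f [12.6 -0.1 -0.6] gap 15.8
row [-0.3246, -0.1362, -0.1191] [-0.0022, 0.0001, 0.0004]
```

Gripped: the gap is 15.8 mm, matching the 16 mm panel. Lifting.

Call:
arm_command(
  rows=[
    [[0,-0.01,0,0,0,0,0],[-0.04,-0.03,-0.015,0,0,0,0],[-0.1,-0.05,-0.036,0,0,0,0],[-0.16,-0.075,-0.06,0,0,0,0],[-0.24,-0.11,-0.09,0,0,0,0],[-0.324,-0.14,-0.12,0,0,0,0],[-0.324,-0.14,-0.12,0,0,0,0],[-0.324,-0.14,-0.12,0,0,0,0]],
  ],
  squeeze=60,
)

```text
time: 10.48
ee_pos: [593.3, 303.0, 277.3]
orientation: [[0.393, -0.919, 0.011], [-0.294, -0.115, 0.949], [-0.871, -0.376, -0.315]]
ft_force: [0.6, 0.0, -3.2]
finger_gap: 15.6
```

Run:
```python
from kin import *
from station import eyes,env
import cv2
o=env.get_obs()
for n in ["side","top"]:
    t=eyes.read_camera(n); np.savez(n+"4.npz",**t)
    if n=="top": b=cv2.resize(t["img"][120:240,150:330,::-1],None,fx=2.1,fy=2.1,interpolation=3)
    else: a=cv2.resize(t["img"][130:270,170:330,::-1],None,fx=2.6,fy=2.6,interpolation=3)
im=np.zeros((380,800,3),np.uint8); im[:a.shape[0],:a.shape[1]]=a[:380]; im[:b.shape[0],420:798]=b
cv2.imwrite("pics/lift.png",im)
p,R=grasp(D,DY,128,26,-20,-1); row(p+[0,0,150],R); print(o["moment"])
```

```text
t 10.57 p [593.2 302.7 276.3] j [  0.2  30.2 -64.7  83.   56.   90.1 117.3] f [-0.7 -0.1 -3.2] gap 16.0
row [-0.0031, 0.0004, 0.0014] [-0.0018, -0.0004, -0.0006]
[ 0.83154785  0.70267067 -0.00848211]
```

View pics/lift.png

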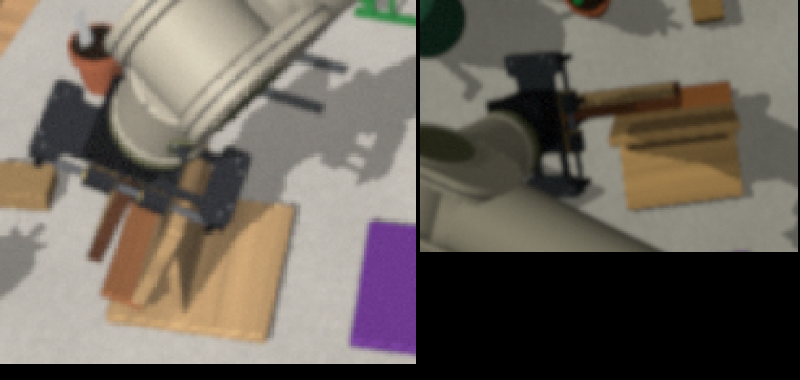

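Both views show the panel held and clear of the desk: side crop (125,210), top crop (630,97). Next, the turn and transfer, via a half-turned waypoint.

```bash
sed -i 's/rcond=1e-4/rcond=1e-6/' kin.py
python3 - <<'E'
from kin import *
from station import env
print(X7.round(0),ep)
q=np.array(env.get_obs()["joints"]); print(fk(q)[0])
b=np.radians(20); R1=mk(np.array([-np.sin(b),0,-np.cos(b)]),np.array([0,1.,0])); p1=np.array([560,60,350.])
p2,R2=grasp(E_,EY,-50,26,20,1)
q,e1,e2=ik(p1,R1,q); print(q.round(0),e1,e2)
q,e1,e2=ik(p2+[0,0,150],R2,q); print(q.round(0),e1,e2)
q,e1,e2=ik(p2,R2,q); print(q.round(0),e1,e2)
row(p1,R1)
E
```

```text
[279. 107. 491.  -2. 427.  51. 386.] 35.78218159563244
[654.40153494 222.60309969 274.98444429]
[ 14.  33. -45.  57.  14. 116.  64.] 0.0037838443160947153 0.002795400429423185
[ 52.  15. -23.  91. -24.  65.  35.] 0.005713288220146252 0.00480839216238107
[ 53.  23. -25. 102. -24.  49.  43.] 0.0016932836147921084 0.001356996510853052
t 10.57 p [593.2 302.7 276.3] j [  0.2  30.2 -64.7  83.   56.   90.1 117.3] f [-0.7 -0.1 -3.2] gap 16.0
row [-0.0145, 0.0771, -0.6348] [0.469, 0.1039, 0.2678]
```

Run:
```python
from kin import *
R1=mk(np.array([0.1,0,-.995]),np.array([0,1.,0])); p1=np.array([570,60,350.])
sh,w=row(p1,R1)
for k in range(1,9): print(k,(sh*k/10).round(3),(w*k/10).round(3))
```

```text
t 10.57 p [593.2 302.7 276.3] j [  0.2  30.2 -64.7  83.   56.   90.1 117.3] f [-0.7 -0.1 -3.2] gap 16.0
row [-0.0047, 0.0541, -0.6346] [0.5137, -0.0033, 0.1556]
1 [-0.     0.005 -0.063] [ 0.051 -0.     0.016]
2 [-0.001  0.011 -0.127] [ 0.103 -0.001  0.031]
3 [-0.001  0.016 -0.19 ] [ 0.154 -0.001  0.047]
4 [-0.002  0.022 -0.254] [ 0.205 -0.001  0.062]
5 [-0.002  0.027 -0.317] [ 0.257 -0.002  0.078]
6 [-0.003  0.032 -0.381] [ 0.308 -0.002  0.093]
7 [-0.003  0.038 -0.444] [ 0.36  -0.002  0.109]
8 [-0.004  0.043 -0.508] [ 0.411 -0.003  0.124]
```

Call:
arm_command(
  rows=[
    [[-0.08,-0.035,-0.03,0,0,0,0],[-0.16,-0.07,-0.06,0.02,0,0.006,0],[-0.12,-0.04,-0.14,0.07,0,0.022,0],[-0.08,-0.01,-0.22,0.125,0,0.04,0],[-0.06,0.01,-0.3,0.18,-0.001,0.055,0],[-0.04,0.02,-0.38,0.235,-0.001,0.07,0],[-0.03,0.03,-0.46,0.29,-0.002,0.088,0],[-0.02,0.04,-0.54,0.345,-0.002,0.105,0]],
  ],
)

```text
time: 11.58
ee_pos: [573.0, 97.3, 345.4]
orientation: [[0.134, -0.481, 0.866], [-0.151, 0.854, 0.498], [-0.979, -0.198, 0.042]]
ft_force: [-0.0, -1.1, -3.6]
finger_gap: 15.8
```

Run:
```python
from kin import *
R1=mk(np.array([0.15,0,-.989]),np.array([0,1.,0])); p1=np.array([570,60,350.])
row(p1,R1)
p2,R2=grasp(E_,EY,-50,26,20,1)
row(p2+[0,0,150],R2)
```

```text
t 11.57 p [573.   97.3 345.4] j [ 30.9  15.8 -62.9  82.   25.5  88.5  88.6] f [-0.  -1.1 -3.6] gap 15.8
row [0.0017, -0.0783, -0.0524] [0.1679, -0.0173, 0.046]
t 11.57 p [573.   97.3 345.4] j [ 30.9  15.8 -62.9  82.   25.5  88.5  88.6] f [-0.  -1.1 -3.6] gap 15.8
row [0.3058, -0.7172, -0.3101] [0.6777, 0.0026, 0.2088]
```

Call:
arm_command(
  rows=[
    [[0.0,-0.06,-0.025,0.055,0,0.017,0],[0.0,-0.15,-0.05,0.11,0,0.034,0],[0.0,-0.25,-0.08,0.165,0,0.051,0],[0.0,-0.35,-0.12,0.22,0,0.068,0],[0.05,-0.45,-0.18,0.275,0.001,0.085,0],[0.1,-0.55,-0.22,0.33,0.001,0.102,0],[0.15,-0.65,-0.26,0.385,0.001,0.119,0],[0.2,-0.71,-0.3,0.44,0.002,0.136,0]],
  ],
)

```text
time: 12.58
ee_pos: [618.0, -218.5, 317.5]
orientation: [[0.191, 0.725, 0.661], [0.235, 0.62, -0.748], [-0.953, 0.298, -0.052]]
ft_force: [-0.1, -0.4, -2.8]
finger_gap: 15.7
```

Run:
```python
from kin import *
p2,R2=grasp(E_,EY,-50,26,20,1)
row(p2+[0,0,120],R2)
```

```text
t 12.57 p [ 618.  -218.5  317.5] j [ 57.   23.8 -45.7  74.    0.7  81.5  56. ] f [-0.1 -0.4 -2.8] gap 15.7
row [0.1631, -0.0639, 0.03] [0.2369, 0.0004, 0.0733]
```

Call:
arm_command(
  rows=[
    [[0,-0.02,0.01,0.055,0,0.017,0],[0,-0.06,0.03,0.11,0,0.034,0],[0.06,-0.06,0.03,0.165,0,0.051,0],[0.12,-0.064,0.03,0.22,0,0.068,0],[0.163,-0.064,0.03,0.237,0,0.0733,0],[0.163,-0.064,0.03,0.237,0,0.0733,0],[0.163,-0.064,0.03,0.237,0,0.0733,0]],
  ],
)

```text
time: 13.45
ee_pos: [620.6, -225.4, 249.6]
orientation: [[0.39, 0.92, 0.025], [0.297, -0.101, -0.949], [-0.871, 0.378, -0.313]]
ft_force: [0.1, 0.2, -1.4]
finger_gap: 15.8
```

Run:
```python
from kin import *
from station import eyes,env
import cv2
p2,R2=grasp(E_,EY,-50,26,20,1)
row(p2,R2)
o=env.get_obs();c=eyes.read_camera("wrist");w=wcam(c,o);im=c["img"][:,:,::-1].copy()
print(o["orientation"].round(3).tolist())
# predicted held panel corners: panel frame rel. tool from the grasp
pg,Rg=grasp(E_,EY,-50,26,20,1); Rt=np.array(o["orientation"]);pt=np.array(o["ee_pos"]);G=fr(EY)@SL
for q in [(8,90,65),(-8,90,65),(8,-90,65),(8,90,-65),(8,-90,-65)]:
    X=pt+Rt@Rg.T@(E_+G@np.array(q,float)-pg); u=proj(w,X);print("P",q,u.round(0),X.round(0)); cv2.circle(im,tuple(int(v) for v in u),3,(255,0,255),1)
for q in [(27,-70,-65),(27,70,-65),(-8,49,10),(-8,-49,10)]:
    u=proj(w,E_+G@np.array(q,float)); print("E",q,u.round(0)); cv2.circle(im,tuple(int(v) for v in u),3,(0,255,255),1)
cv2.imwrite("pics/w5.png",im)
for n in ["side","top"]: np.savez(n+"5.npz",**eyes.read_camera(n))
```

```text
t 13.45 p [ 620.6 -225.4  249.6] j [ 63.7  19.5 -41.8  89.7 -14.7  62.1  28.2] f [ 0.1  0.2 -1.4] gap 15.8
row [0.2642, -0.1168, 0.102] [0.003, 0.0002, 0.0]
[[0.39, 0.92, 0.025], [0.297, -0.101, -0.949], [-0.871, 0.378, -0.313]]
P (8, 90, 65) [294. -23.] [629. -85. 288.]
P (-8, 90, 65) [261. -23.] [614. -84. 282.]
P (8, -90, 65) [296. 358.] [ 609. -264.  289.]
P (8, 90, -65) [286.  97.] [678. -91. 168.]
P (8, -90, -65) [287. 297.] [ 658. -270.  169.]
E (27, -70, -65) [261. 264.]
E (27, 70, -65) [263. 154.]
E (-8, 49, 10) [225. 155.]
E (-8, -49, 10) [223. 250.]
```

View pics/w5.png

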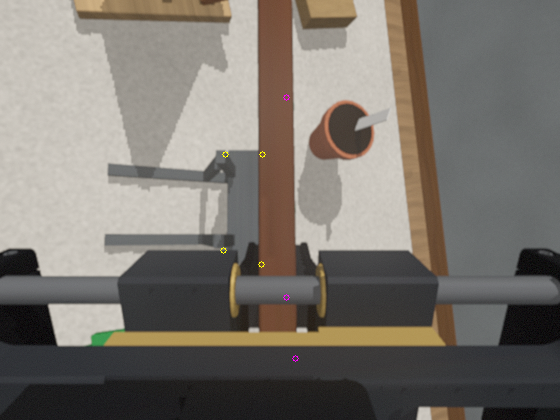

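The held panel's top edge runs straight along image x 260–295, and the easel ledge shows at (263,154)–(261,264) as predicted. I'll check for in-plane droop from the fixed cameras.

Run:
```python
from kin import *
from station import env
import cv2
o=env.get_obs();Rt=np.array(o["orientation"]);pt=np.array(o["ee_pos"]);G=fr(EY)@SL;pg,Rg=grasp(E_,EY,-50,26,20,1)
out=[]
for n,(x0,x1,y0,y1) in {"side":(200,330,60,190),"top":(310,440,110,240)}.items():
    c=np.load(n+"5.npz");k=3.0
    im=cv2.resize(c["img"][y0:y1,x0:x1,::-1],None,fx=k,fy=k,interpolation=3)
    for q in [(8,90,65),(8,-90,65),(8,90,-65),(8,-90,-65)]:
        X=pt+Rt@Rg.T@(E_+G@np.array(q,float)-pg);u=proj(c,X);print(n,q,u.round(1)); cv2.circle(im,(int((u[0]-x0)*k),int((u[1]-y0)*k)),4,(255,0,255),1)
    out.append(im)
cv2.imwrite("pics/p6.png",np.hstack(out))
```

```text
side (8, 90, 65) [254.5 105.3]
side (8, -90, 65) [278.3  74. ]
side (8, 90, -65) [243.  131.7]
side (8, -90, -65) [266.  100.6]
top (8, 90, 65) [358.3 158.7]
top (8, -90, 65) [420.3 165.7]
top (8, 90, -65) [353.3 151.8]
top (8, -90, -65) [409.2 158.1]
```

View pics/p6.png

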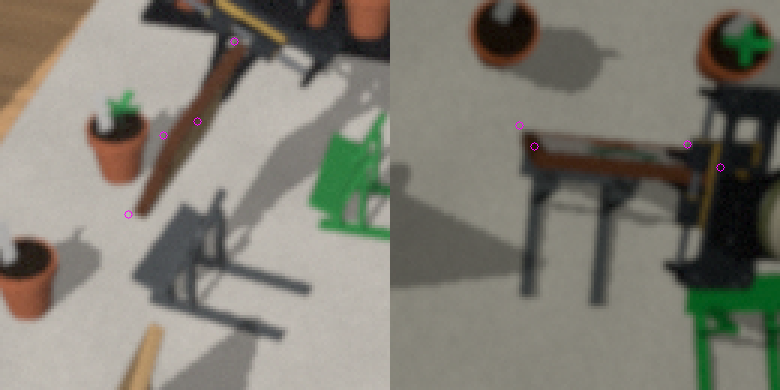

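No in-plane droop is visible, and the left end is within about 1 px of prediction. The panel's bottom sits about 8 mm closer to the easel than predicted, so I'll come down with about 10 mm of standoff and then ease it back.

Call:
arm_command(
  rows=[
    [[0.06,-0.04,0.025,0,0,0,0],[0.12,-0.07,0.05,0,0,0,0],[0.17,-0.092,0.068,0,0,0,0],[0.2,-0.092,0.078,0,0,0,0],[0.22,-0.092,0.086,0,0,0,0],[0.235,-0.092,0.091,0,0,0,0],[0.235,-0.092,0.091,0,0,0,0],[0.235,-0.092,0.091,0,0,0,0]],
  ],
)

```text
time: 14.6
ee_pos: [624.5, -228.0, 142.5]
orientation: [[0.391, 0.92, 0.024], [0.297, -0.102, -0.949], [-0.871, 0.378, -0.313]]
ft_force: [0.5, 0.3, -3.1]
finger_gap: 15.7
```

Run:
```python
from kin import *
p2,R2=grasp(E_,EY,-50,26,20,1)
row(p2,R2)
```

```text
t 14.6 p [ 624.5 -228.   142.5] j [ 62.4  25.8 -40.6  95.9 -12.6  51.1  31.1] f [ 0.5  0.3 -3.1] gap 15.7
row [0.0291, -0.0252, 0.0117] [0.0027, 0.0002, -0.0002]
```

Call:
arm_command(
  rows=[
    [[0.007,0,0.003,0,0,0,0],[0.014,0,0.006,0,0,0,0],[0.02,0,0.008,0,0,0,0],[0.024,0,0.01,0,0,0,0],[0.024,0,0.01,0,0,0,0],[0.024,0,0.01,0,0,0,0]],
  ],
)

```text
time: 15.35
ee_pos: [628.1, -228.9, 132.4]
orientation: [[0.391, 0.92, 0.023], [0.298, -0.102, -0.949], [-0.871, 0.378, -0.314]]
ft_force: [-0.9, 0.9, -3.2]
finger_gap: 15.9
```

Call:
arm_command(
  rows=[
    [[0.003,0,0.001,0,0,0,0],[0.006,0,0.002,0,0,0,0],[0.006,0,0.002,0,0,0,0],[0.006,0,0.002,0,0,0,0]],
  ],
)

```text
time: 15.85
ee_pos: [628.9, -229.4, 131.3]
orientation: [[0.391, 0.92, 0.023], [0.297, -0.102, -0.949], [-0.871, 0.378, -0.314]]
ft_force: [-10.4, -1.3, 13.1]
finger_gap: 15.9
```

The panel meets the ledge at the expected height. Ease off 1.5 mm and move back toward the backrest.

Call:
arm_command(
  rows=[
    [[-0.004,0,-0.001,0,0,0,0],[-0.004,-0.006,-0.001,0,0,0,0],[-0.004,-0.012,-0.001,0,0,0,0],[-0.004,-0.016,-0.001,0,0,0,0],[-0.004,-0.016,-0.001,0,0,0,0]],
  ],
)

```text
time: 16.48
ee_pos: [622.5, -228.4, 129.2]
orientation: [[0.391, 0.92, 0.023], [0.298, -0.102, -0.949], [-0.871, 0.378, -0.314]]
ft_force: [0.7, 0.6, 1.2]
finger_gap: 15.5
```

Run:
```python
from kin import *
p2,R2=grasp(E_,EY,-50,26,20,1)
row(p2,R2)
```

```text
t 16.48 p [ 622.5 -228.4  129.2] j [ 62.4  26.5 -40.4  96.7 -12.4  49.8  31.6] f [0.7 0.6 1.2] gap 15.5
row [0.0022, -0.0081, 0.0006] [0.0025, 0.0001, -0.0001]
```

Call:
arm_command(
  rows=[
    [[0,-0.004,0,0,0,0,0],[0,-0.008,0,0,0,0,0],[0,-0.009,0,0,0,0,0],[0,-0.009,0,0,0,0,0]],
  ],
)

```text
time: 16.98
ee_pos: [621.5, -228.3, 129.1]
orientation: [[0.395, 0.918, 0.023], [0.296, -0.103, -0.95], [-0.87, 0.382, -0.313]]
ft_force: [12.5, 0.7, -2.7]
finger_gap: 16.0
```

The panel touches the backrest. Releasing.

Call:
arm_command(
  rows=[
    [[0,0.004,0,0,0,0,0.1],[0,0.004,0,0,0,0,0.3],[0,0.004,0,0,0,0,0.6],[0,0.004,0,0,0,0,0.6],[0,0.004,0,0,0,0,0.6],[0,0.004,0,0,0,0,0.6],[0,0.004,0,0,0,0,0.6],[0,0.004,0,0,0,0,0.6]],
  ],
)

```text
time: 17.98
ee_pos: [620.7, -228.2, 128.4]
orientation: [[0.391, 0.92, 0.023], [0.298, -0.102, -0.949], [-0.871, 0.378, -0.314]]
ft_force: [-0.6, -0.5, 0.5]
finger_gap: 52.0
```

Call:
arm_command(
  rows=[
    [[-0.05,0,0,0,0,0,0.6],[-0.15,0,0,0,0,0,0.6],[-0.3,0,0,0,0,0,0.6],[-0.45,0,0,0,0,0,0.6],[-0.55,0,0.1,0,0,0,0.6],[-0.55,0,0.2,0,0,0,0.6],[-0.55,0,0.35,0,0,0,0.6],[-0.55,0,0.5,0,0,0,0.6]],
  ],
)

```text
time: 18.98
ee_pos: [538.6, -485.9, 258.6]
orientation: [[0.392, 0.92, 0.023], [0.295, -0.102, -0.95], [-0.871, 0.379, -0.312]]
ft_force: [1.3, -0.1, 0.3]
finger_gap: 52.0
```

Run:
```python
from kin import *
from station import env,eyes
import cv2
print(env.get_obs()["time"],env.get_obs()["ft_force"],env.get_obs()["ee_pos"])
G=fr(EY)@SL;out=[]
for n,(x0,x1,y0,y1) in {"side":(225,325,85,185),"top":(325,425,120,220)}.items():
    c=eyes.read_camera(n);k=4.0;np.savez(n+"7.npz",**c)
    im=cv2.resize(c["img"][y0:y1,x0:x1,::-1],None,fx=k,fy=k,interpolation=3)
    for q in [(8,90,65),(8,-90,65),(8,90,-65),(8,-90,-65)]:
        u=proj(c,E_+G@np.array(q,float)); cv2.circle(im,(int((u[0]-x0)*k),int((u[1]-y0)*k)),4,(255,0,255),1)
    out.append(im)
cv2.imwrite("pics/p7.png",np.hstack(out))
```

```text
18.975 [ 1.26825914 -0.07539815  0.33146008] [ 538.56525125 -485.93213489  258.59699779]
```

View pics/p7.png

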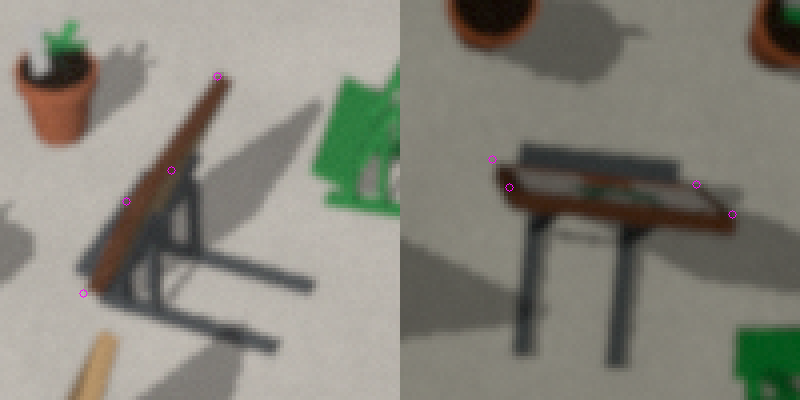

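The last picture shows the panel on the black easel:
- **Facing:** the picture (white ground, green seedling) faces outward at (610,190), with the top up.
- **Seating:** about 18 mm of ledge shows in front of it, as it should if it rests against the backrest.
- **Centring:** it is within about 2 mm sideways, and its yaw matches the easel.

The gripper is well clear, so I'm handing in.

Run:
```python
from station import env
print(env.close_job())
```

```text
the job is handed in; nothing more can be done
None
```

I slid the panel about 78 mm toward +y, so about 67 mm of it stuck out past the desk. I gripped that end, lifted it, turned it over and set it on the black easel. It then stood picture outwards and top up. I let go, backed the arm off and handed the job in at about 19 s; no verdict was reported.

My last checks, read from the final top and side pictures:
- **Centring:** the panel is about 2 mm off sideways, and its yaw matches the easel within about 1°.
- **Seating:** about 18 mm of ledge shows in front of the panel, as it should when it rests against the backrest.
- **Clearance:** the fingers are open and well clear; the wrist force reading was about 1 N. The largest force I saw at the end of any move was about 17 N.

**One disagreement:** the panel sits about 6–8 mm nearer the robot than my measured easel point predicted. It is within the 20 mm limit, and my estimate of that point is probably what is off.

I did not re-measure the other panel, but the arm stayed well away from it.

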